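Load-test two dry cells

ROBOT

A 7-joint arm with a two-finger parallel gripper is mounted at the origin on the work surface. World frame = base frame: x ahead of the robot, y to its left, z up, the work surface at z = 0. Lengths are in m, angles in degrees, forces in N, time in s.
With the tool pointing down it reaches from about 0.4 to 0.85 m from the base axis. Payload 10.4 kg.
Tool frame: the origin (TCP) lies midway between the tips of the shut fingers; the grasp point (between the pads) lies behind it (r.tcp_to_grasp is the z of the grasp point in the tool frame, in m); z points along the fingers, x is the direction in which the jaws open and shut, and the axes are right-handed (so a half turn about z gives the same grasp; the last joint's range is limited). The gripper opens to 85 mm and grips with 20 to 120 N. Pads are 22 mm wide; open, the fingers measure 114 mm over their backs; the gripper's body (76 mm by 85 mm) begins 54 mm behind the grasp point. The pads swing forward as they close: fully open they stand 13 mm farther back than shut.
Start: joints at [67.575, 19.034, -3.707, 83.658, 1.238, 77.344, -5.071], TCP at [0.225, -0.583, 0.231] pointing down, gripper open.
Joint ranges: [-148.97, 148.97], [-28.65, 121.19], [-84.17, 76.75], [9.2, 138.47], [-72.65, 252.65], [3.7, 117.97], [-149.18, 149.18]. Speed limits (degrees/s): [127.2, 127.2, 159.86, 159.86, 180, 180, 180].

INTERFACE

Orientations are given as [roll, pitch, yaw] about the fixed x, y, z axes, in that order (R = Rz(yaw) Ry(pitch) Rx(roll)).
In Python, from station import monitor, viewer, r gives the robot as it stands.
- The arm moves only by the tool drive_tool, never from a script. Its argument "rows" is a list of rows, each a list of 3 entries, a list of its own where there are three numbers: the closure, from -1 (fully open) to 1 (shut), so that 0 is half open, then the shift along the tool's x, y, z in mm, then the turn, a rotation vector about the tool's x, y, z in degrees. A call has 1 to 10 rows; each row is the pose to reach, as a shift and turn from the pose commanded when the call began, along the tool's axes at that moment; what a row does not reach only later rows make up. A row lasts 1/8 s, in which the tool goes at most 62.5 mm and 10.7 degrees, less where a joint would pass 70% of its speed; a pose out of reach is approached as far as the arm can. A call with a gripper value outside its range is refused whole. The fingers move at their own pace and stop on an object; "force" is the grip in N (left out, the last holds). Time passes only in rows, so rows that repeat a pose let the fingers close. It gives the time, the measured TCP pose, the force and the opening at its end, in the units of the state.
- monitor.sense(): the state, without advancing time (a new reading comes with each control period).
- viewer.capture(name): name is "scene" or "side" or "wrist"; returns the picture (400x640x3 uint8, red, green, blue); there is no depth.
- viewer.camera_model(name): a dict with "vertical_fov" (degrees; the focal length in pixels is half the picture's height over the tangent of half this angle, whatever the lens; pixels are square), "cx", "cy" (the principal point, pixels), "extrinsics" (4x4, takes a point from camera to world coordinates). Camera axes: x right, y up, looking along -z (the intrinsics and any distortion apply to the point x, -y, -z); pixel columns grow to the right and rows downward; lengths in m; the calibration is good to about 2 mm. A picture is of the moment at which its call begins: read the wrist's pose just before it. camera_model takes no time and is no camera call; for the wrist camera it gives the pose at the moment of the call.
- r.finish_job(): hands the job in, once; it reports no verdict.
The state is a dict: "clock": time; "joints": joint angles; "joint_vel": joint speeds; "joint_torque": joint torques, N m; "tcp_pos": TCP position; "eef_rot": TCP orientation; "ft_force": force on the tool from outside, world axes, zero at the start; "torque": the same for the moment, N m; "width": finger opening in m.
Only numpy, scipy, OpenCV 4.12 (cv2) and the standard library are available. Lean on these libraries where they do the work, as an engineer would, in place of code of your own. Each camera call takes 0.05 s, during which the arm holds its last target.

TASK

Check the two spare cells in the tester on the ledge: stand the large cell in its wide bore and the small cell in its narrow bore, nub up and fully home, and let go of both. Then take the tester's spring-return dial by its bar and turn it clockwise past the first two clicks to the third, the load-test mark, and finish while still holding it there. Leave the jar, ramekin, lint roller and spoon where they are.

Things in the scene. Friction and masses are not known exactly. Their poses are not given: they have to be found in the camera images.
- tester: Cell tester fixed to the ledge: a white plastic block 110 mm (own x) by 260 mm (own y) by 40 mm high, turned by up to 0.35 rad. Origin: centre of its underside, z up. On its top, all at x = 0: the dial's axis at y = -80 mm, the narrow bore at y = +20 mm, the wide bore at y = +90 mm; a flat meter strip lies beside the bores on the -x side.
- bore_large (a point): Centre of the mouth of the wide bore, in the block's top face, 40 mm above the ledge: a round blind hole 38 mm across, 20 mm deep, with a 2 mm chamfer; axes as the tester's.
- bore_small (a point): Centre of the mouth of the narrow bore, in the block's top face, 40 mm above the ledge: a round blind hole 31 mm across, 20 mm deep, with a 2 mm chamfer; axes as the tester's.
- cell_large: Large dry cell, a metal cylinder 33 mm in diameter and 61 mm tall including a 9 mm wide, 2 mm high nub on top; about 135 g. Starts standing upright on the ledge, nub up. Origin: centre of its underside, z along its axis towards the nub. Seated, it stands 41 mm out of the block.
- cell_small: Small dry cell, same shape, 26 mm in diameter and 50 mm tall including the 9 mm wide, 2 mm high nub; about 65 g. Starts standing upright on the ledge, nub up. Origin: centre of its underside, z along its axis towards the nub. Seated, it stands 30 mm out of the block.
- dial (a joint): Angle of the dial about the vertical axis, rad: 0 at rest, growing clockwise seen from above, stop at 1.45. Clicks (detents) at 0.40, 0.80 and 1.20, each with a raised black mark on the block (a fourth mark shows the rest position; the third click has the longest). A spring always drives it back to 0 when let go, detents included; turning takes 0.03 to 0.20 N m.
- dial_grip (a point): Point on the dial's axis, 68 mm above the ledge, 8 mm below the top of the dial's grip bar: where to pinch the bar across its width from above. The bar is black plastic, 44 mm long (own x), 14 mm wide (own y), 30 mm high, on a black disc 62 mm across and 6 mm thick (its top 46 mm above the ledge). z up; turns with the dial.
- dial_pointer (a point): Middle of the top edge of the bar's pointing end, 22 mm from the dial's axis, 76 mm above the ledge; a white line on the bar's top marks this half. At rest the bar lies along the tester's x and points to its -x; turning clockwise swings this end towards the tester's +y. Axes as dial_grip.
- jar: Glass jar with a steel twist cap, 72 mm across, 100 mm tall, beyond the tester; leave alone. Origin: centre of its underside.
- ramekin: White ceramic ramekin, 84 mm across, 45 mm tall, beyond the work area; leave alone. Origin: centre of its underside.
- lint_roller: Lint roller lying down, 220 mm long, blue handle 24 mm thick (own -x side), paper roll 48 mm thick (own +x side), beyond the left end of the tester; leave alone. Origin: on the ledge under the joint of handle and roll.
- spoon: Steel measuring spoon, 130 mm long, lying on the ledge between robot and tester; leave alone. Origin: under its middle, x along its length.

How it is judged:
By the outcome, as a careful person would: the job done as asked, in the order asked, and still so for the second after the job is handed in, while the arm keeps its last pose, push and grip.
It also fails if it takes over 69 s, if anything falls off the work surface, if the arm or the gripper's body presses on something with over 40 N, if the wrist force passes 120 N, or if a joint passes its speed limit or range.

## Working session

There is one attempt and no reset: what is moved stays moved. The work goes in short steps, Python scripts to look and compute and a tool call to move; the robot and the scene stay as the last step left them, time stands still between calls to the robot, and variables do not carry over. Pictures are saved under pics/ and viewed, and the job is handed in when it is done.

Besides the shell and the picture viewer there is one more tool, called after "Emit:" by a JSON object that holds its "method" and its "body", one argument or row to a line. drive_tool: Moves the arm, as the interface text tells. Its arguments: {"type":"object","properties":{"rows":{"type":"array"},"force":{"type":"number"}},"required":["rows"]}

```bash
ls -la; mkdir -p pics; python3 - <<'E'
from station import monitor, viewer, r
import cv2
s=monitor.sense()
for k,v in s.items(): print(k,v)
print(r.tcp_to_grasp)
for n in ("scene","side","wrist"):
    print(n,viewer.camera_model(n))
    cv2.imwrite(f"pics/{n}0.png",viewer.capture(n)[:,:,::-1])
E
```

```text
total 12
drwxr-xr-x  3 agent agent 4096 Dec  7 13:58 .
drwxr-xr-x 23 root  root  4096 Dec  7 13:58 ..
drwxr-xr-x  2 agent agent 4096 Dec  7 13:58 pics
clock 0.0
joints [67.57335404 19.07185045 -3.70822363 83.70367016  1.23847149 77.34458698
 -5.06979636]
joint_vel [ 0.00043761 -0.07930811  0.01344467  0.04523206  0.05435956  0.09538913
  0.0478674 ]
joint_torque [-3.38522395e-04 -6.25446868e+01  4.86330874e-02 -3.91608667e+01
  1.60898088e-02  9.89471970e-03 -1.13461222e-04]
tcp_pos [ 0.2251916  -0.58262955  0.23053681]
eef_rot [ 1.79995827e+02  8.01062589e-02 -6.88648874e+01]
ft_force [0.35247799 0.44734194 0.1072258 ]
torque [-0.00324613 -0.02018839 -0.03591183]
width 0.08541934911343489
-0.0187
scene {'vertical_fov': 42.95358733915397, 'cx': 328.8802327194024, 'cy': 204.72950788821652, 'extrinsics': array([[ 0.64376232, -0.50773648,  0.57251528,  1.29339143],
       [ 0.76518776,  0.4196918 , -0.48820742, -0.56310784],
       [ 0.00760075,  0.75237122,  0.65869551,  0.90768879],
       [ 0.        ,  0.        ,  0.        ,  1.        ]])}
side {'vertical_fov': 53.82786528705974, 'cx': 319.8197737955317, 'cy': 200.05166712975517, 'extrinsics': array([[-0.91266596,  0.27580206, -0.30161907,  0.31205271],
       [-0.40831254, -0.64767601,  0.64327028,  0.63849971],
       [-0.01793617,  0.71024574,  0.70372529,  0.71429578],
       [ 0.        ,  0.        ,  0.        ,  1.        ]])}
wrist {'vertical_fov': 68.98165362305807, 'cx': 317.91076147909604, 'cy': 198.9319654289174, 'extrinsics': array([[ 3.61235753e-01,  8.96674175e-01,  2.55898721e-01,
         2.89920349e-01],
       [-9.32474332e-01,  3.47541376e-01,  9.85221445e-02,
        -5.56935893e-01],
       [-5.93130986e-04, -2.74208710e-01,  9.61670022e-01,
         3.73135521e-01],
       [ 0.00000000e+00,  0.00000000e+00,  0.00000000e+00,
         1.00000000e+00]])}
```

View pics/scene0.png

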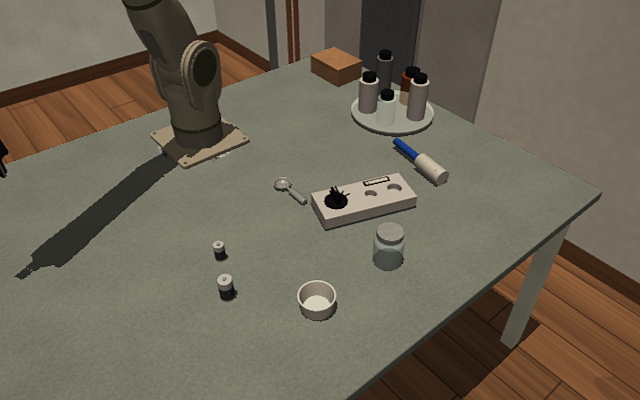

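View pics/side0.png

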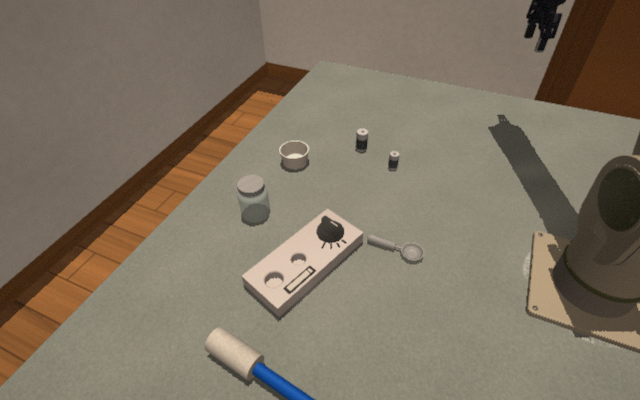

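View pics/wrist0.png

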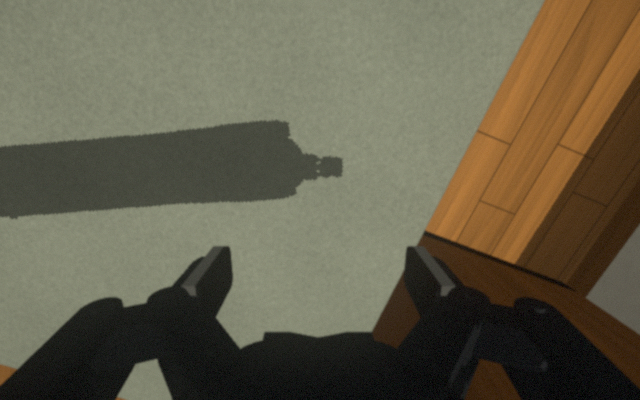

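The scene view shows the large cell near (226,287), the small cell near (219,250) and the tester near (363,200). The jar is at (389,247), the ramekin at (317,300), the spoon at (290,190) and the lint roller at (420,160). I'll zoom in to measure.

```bash
cat > h.py <<'E'
import numpy as np, cv2
from station import monitor, viewer, r
def K(m):
    f=200/np.tan(np.radians(m['vertical_fov']/2)); return f,m['cx'],m['cy']
def ray(m,uv):
    f,cx,cy=K(m); E=m['extrinsics']
    d=E[:3,:3]@np.array([(uv[0]-cx)/f,-(uv[1]-cy)/f,-1]); return E[:3,3],d
def atz(m,uv,z):
    o,d=ray(m,uv); return o+d*(z-o[2])/d[2]
def proj(m,P):
    f,cx,cy=K(m); E=m['extrinsics']; P=np.atleast_2d(P)
    c=(P-E[:3,3])@E[:3,:3]
    return np.c_[cx+f*c[:,0]/-c[:,2], cy-f*c[:,1]/-c[:,2]]
def tri(obs):
    A=np.zeros((3,3));b=np.zeros(3)
    for m,uv in obs:
        o,d=ray(m,uv); d=d/np.linalg.norm(d); M=np.eye(3)-np.outer(d,d); A+=M;b+=M@o
    return np.linalg.solve(A,b)
def crop(src,dst,u0,v0,w,h,s):
    im=cv2.imread(src)[v0:v0+h,u0:u0+w]; cv2.imwrite(dst,cv2.resize(im,None,fx=s,fy=s,interpolation=cv2.INTER_CUBIC))
E
python3 - <<'E'
from h import *
crop('pics/scene0.png','pics/c1.png',300,160,130,80,6)
crop('pics/side0.png','pics/c2.png',235,200,140,120,5)
a=cv2.imread('pics/scene0.png')[230:310,190:260]; b=cv2.imread('pics/side0.png')[115:185,345:415]
a=cv2.resize(a,None,fx=5.5,fy=5.5,interpolation=cv2.INTER_CUBIC);b=cv2.resize(b,None,fx=5.5,fy=5.5,interpolation=cv2.INTER_CUBIC)
b=cv2.copyMakeBorder(b,0,a.shape[0]-b.shape[0],0,0,cv2.BORDER_CONSTANT)
cv2.imwrite('pics/c3.png',np.hstack([a,b]))
E
```

```text
(no output)
```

View pics/c1.png

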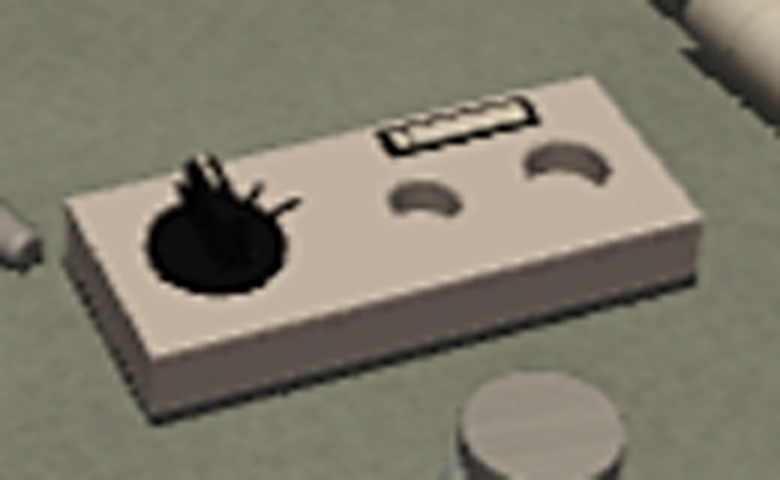

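View pics/c2.png

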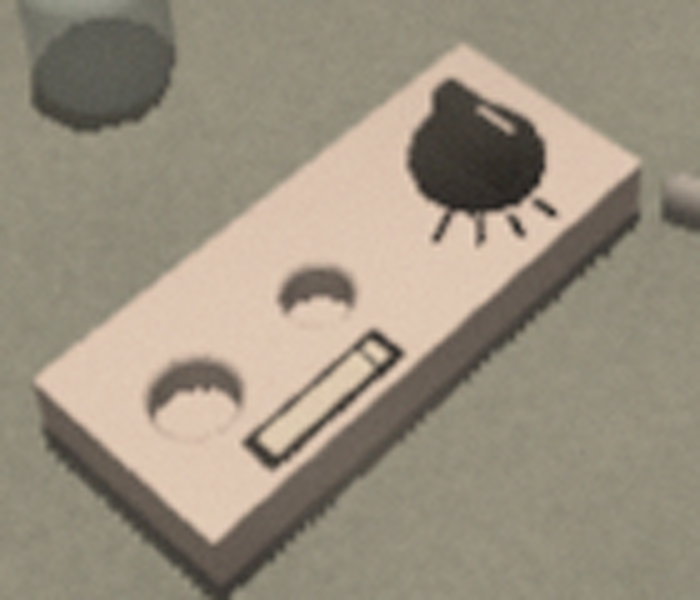

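View pics/c3.png

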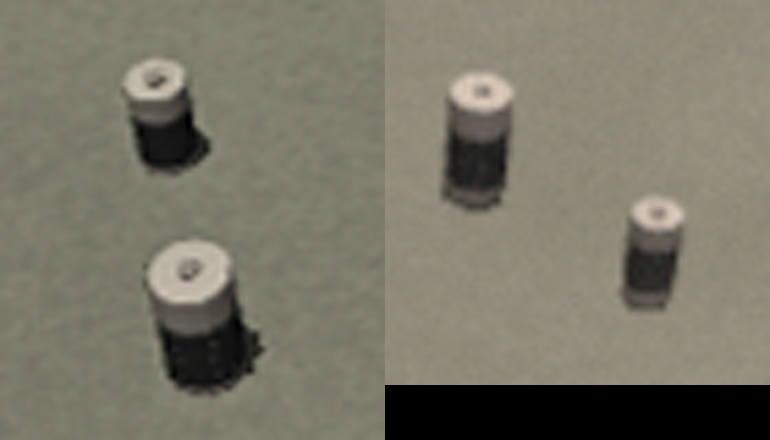

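The crops show all four corners of the tester's top and both bores in both views. The bar is at rest and each cell's top disc is clear. I'll triangulate the corners and cells and check them against the given sizes.

```bash
python3 - <<'E'
from h import *
from scipy.optimize import least_squares
ms=viewer.camera_model('scene'); md=viewer.camera_model('side')
g=lambda U,s,o:((U[0]+.5)/s-.5+o[0],(U[1]+.5)/s-.5+o[1])
S=[g(p,6,(300,160)) for p in [(67,200),(590,77),(703,217),(152,357)]]
D=[g(p,5,(235,200)) for p in [(641,165),(212,545),(36,383),(462,43)]]
loc=np.array([[-.055,-.13,.04],[-.055,.13,.04],[.055,.13,.04],[.055,-.13,.04]])
for a,b in zip(S,D): print(tri([(ms,a),(md,b)]),atz(ms,a,.04),atz(md,b,.04))
def T(p,L): c,s=np.cos(p[2]),np.sin(p[2]); L=np.atleast_2d(L); return np.c_[p[0]+c*L[:,0]-s*L[:,1],p[1]+s*L[:,0]+c*L[:,1],L[:,2]]
for nm,cams in (('both',((ms,S),(md,D))),('scene',((ms,S),)),('side',((md,D),))):
    f=lambda p:np.concatenate([(proj(m,T(p,loc))-np.array(o)).ravel() for m,o in cams])
    q=least_squares(f,[.65,.0,0]); print(nm,q.x,np.degrees(q.x[2]),np.abs(q.fun).max())
    print(' dial,small,large',T(q.x,[[0,-.08,.04],[0,.02,.04],[0,.09,.04]]).round(4).tolist())
for n,z,a,b in (('small',.048,(156,80),(272,213)),('large',.059,(190,270),(96,91))):
    a=g(a,5.5,(190,230));b=g(b,5.5,(345,115)); print(n,tri([(ms,a),(md,b)]),atz(ms,a,z),atz(md,b,z))
for n,z,a,b in (('jar',.1,(541,420),None),):
    print(n,atz(ms,g(a,6,(300,160)),z))
print('ramekin',atz(ms,(317,290),.045),atz(md,(294,149),.045))
print('spoon ends',atz(ms,(277,184),0.005),atz(ms,(306,202),0.005))
print('lint',atz(ms,(395,141),0.02),atz(ms,(445,176),0.024))
E
```

```text
[0.47024796 0.07589324 0.03720948] [0.47197342 0.07353341 0.04      ] [0.47020009 0.07893122 0.04      ]
[0.55609044 0.32064525 0.03747597] [0.55728012 0.31734009 0.04      ] [0.55610546 0.32259998 0.04      ]
[0.65847813 0.28512521 0.03774034] [0.6599547  0.28275584 0.04      ] [0.65751151 0.28644981 0.04      ]
[0.57415895 0.03856065 0.0384003 ] [0.57474319 0.03711664 0.04      ] [0.57406438 0.04059368 0.04      ]
both [ 0.56474439  0.180574   -0.33447051] -19.163748449894058 0.9565067703008197
 dial,small,large [[0.5385, 0.105, 0.04], [0.5713, 0.1995, 0.04], [0.5943, 0.2656, 0.04]]
scene [ 0.56588545  0.17780099 -0.33443597] -19.161769476827935 0.30687226973458337
 dial,small,large [[0.5396, 0.1022, 0.04], [0.5725, 0.1967, 0.04], [0.5954, 0.2628, 0.04]]
side [ 0.56449426  0.18198838 -0.3353605 ] -19.21474134201848 0.7616353867362022
 dial,small,large [[0.5382, 0.1064, 0.04], [0.5711, 0.2009, 0.04], [0.5941, 0.267, 0.04]]
small [ 0.48610287 -0.21689746  0.04606587] [ 0.48758724 -0.21776642  0.048     ] [ 0.48576799 -0.21410715  0.048     ]
large [ 0.5965426  -0.26546241  0.05776632] [ 0.59732144 -0.26597833  0.059     ] [ 0.59612788 -0.26352471  0.059     ]
jar [0.74614471 0.08729614 0.1       ]
ramekin [ 0.74133749 -0.12365058  0.045     ] [ 0.74745907 -0.12937148  0.045     ]
spoon ends [0.34744454 0.05021851 0.005     ] [0.46068569 0.06535816 0.005     ]
lint [0.42295231 0.44585938 0.02      ] [0.64022223 0.42453949 0.024     ]
```

Emit:
{"method": "drive_tool", "body": {
  "rows": [
    [-1,[-40,-85,6],[0,0,-10]],
    [-1,[-80,-170,12],[0,0,-20]],
    [-1,[-120,-250,20],[0,0,-30]],
    [-1,[-160,-330,25],[0,0,-40]],
    [-1,[-190,-390,30],[0,0,-49.7]],
    [-1,[-204,-422,31],[0,0,-49.7]],
    [-1,[-204,-422,31],[0,0,-49.7]],
    [-1,[-204,-422,31],[0,0,-49.7]]
  ]
}}

```text
clock: 1.15
tcp_pos: [0.5473, -0.2368, 0.1999]
eef_rot: [-179.9, 0.0, -18.9]
ft_force: [0.2, -0.1, -0.9]
width: 0.0852
```

```bash
cat >> h.py <<'E'
def snap(n,name):
    m=viewer.camera_model(n); im=viewer.capture(n)[:,:,::-1].copy(); cv2.imwrite(f'pics/{name}.png',im)
    np.save(f'pics/{name}.npy',np.r_[m['vertical_fov'],m['cx'],m['cy'],m['extrinsics'].ravel()]); return m,im
def loadm(name):
    a=np.load(f'pics/{name}.npy'); return dict(vertical_fov=a[0],cx=a[1],cy=a[2],extrinsics=a[3:].reshape(4,4))
def st():
    s=monitor.sense(); print('t',s['clock'].__round__(2),'tcp',s['tcp_pos'].round(4),'rpy',s['eef_rot'].round(2),'F',s['ft_force'].round(1),'T',s['torque'].round(2),'w',round(s['width'],4),'j7',s['joints'][6].round(1)); return s
E
python3 - <<'E'
from h import *
st(); m,im=snap('wrist','w1'); print(m['extrinsics'].round(3))
E
```

```text
t 1.15 tcp [ 0.5473 -0.2368  0.1999] rpy [-1.7992e+02  2.0000e-02 -1.8930e+01] F [ 0.2 -0.1 -0.9] T [-0.06  0.05  0.06] w 0.0852 j7 -5.7
[[ 0.946  0.312  0.088  0.57 ]
 [-0.324  0.91   0.259 -0.17 ]
 [ 0.    -0.273  0.962  0.343]
 [ 0.     0.     0.     1.   ]]
```

View pics/w1.png

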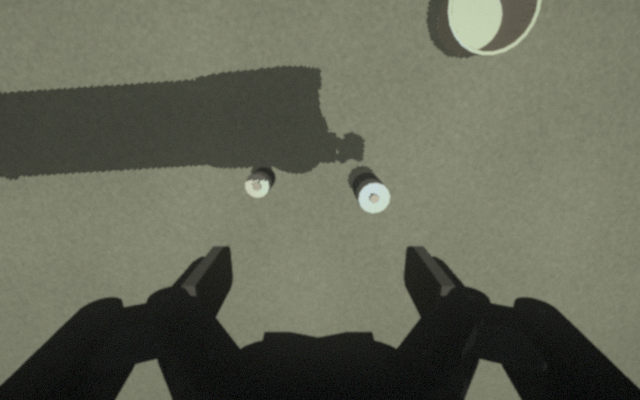

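The wrist view shows the small cell's top at about (257,186) and the large cell's at about (373,197), both upright. I'll fit the discs precisely and check where the TCP projects.

```bash
python3 - <<'E'
from h import *
m=loadm('w1'); im=cv2.imread('pics/w1.png'); g=cv2.cvtColor(im,cv2.COLOR_BGR2GRAY)
for n,u,v,z,R in (('small',257,186,.048,.013),('large',373,197,.059,.0165)):
    w=22; p=g[v-w:v+w,u-w:u+w]; _,b=cv2.threshold(p,175,255,0)
    cs,_=cv2.findContours(b,cv2.RETR_EXTERNAL,cv2.CHAIN_APPROX_NONE); c=max(cs,key=cv2.contourArea)
    e=cv2.fitEllipse(c); uv=(e[0][0]+u-w,e[0][1]+v-w); print(n,uv,e[1],e[2],atz(m,uv,z).round(4))
tcp=np.array([.5473,-.2368,.1999]); print('tcp px',proj(m,tcp))
E
```

```text
small (256.870756149292, 187.79657554626465) (16.86018943786621, 22.86585235595703) 91.8221435546875 [ 0.4864 -0.2176  0.048 ]
large (373.98363304138184, 197.66170501708984) (28.617158889770508, 30.624074935913086) 62.20919418334961 [ 0.5977 -0.2637  0.059 ]
tcp px [[318.58255087 251.84732179]]
```

```bash
python3 - <<'E'
from h import *
m=loadm('w1')
im=cv2.imread('pics/w1.png')
import math
def T(u,v): return
big=cv2.resize(im[155:225,230:410],None,fx=4.4,fy=4.4,interpolation=cv2.INTER_CUBIC)
def circ(c,z,R,col):
    t=np.linspace(0,2*np.pi,60); P=np.c_[c[0]+R*np.cos(t),c[1]+R*np.sin(t),z+0*t]
    q=(proj(m,P)-[230,155]+.5)*4.4-.5; cv2.polylines(big,[q.round().astype(int)],True,col,1)
circ((.4864,-.2165),.048,.013,(0,0,255)); circ((.4864,-.2165),.0,.013,(0,255,255))
circ((.5975,-.2637),.059,.0165,(0,0,255)); circ((.5975,-.2637),.0,.0165,(0,255,255))
cv2.imwrite('pics/w1c.png',big)
E
```

```text
(no output)
```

View pics/w1c.png

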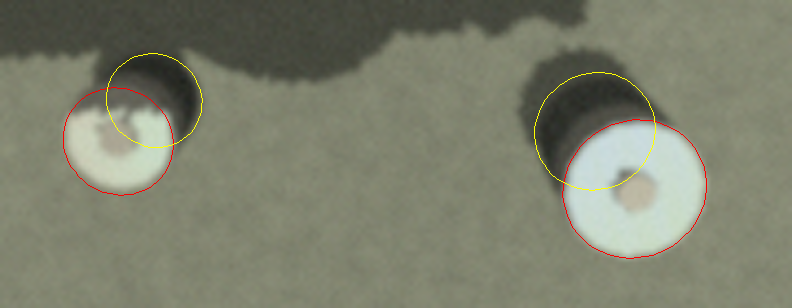

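```bash
python3 -c "
from h import *
s=st();print(s['joint_vel'].round(3))"
```

```text
t 1.2 tcp [ 0.5492 -0.2335  0.1996] rpy [-1.7982e+02  1.0000e-02 -1.8750e+01] F [ 0.1  4.4 -0.8] T [ 0.21  0.02 -0.  ] w 0.0852 j7 -5.8
[ 2.278 -1.401  0.928  1.733 -1.339  0.085  5.267]
```

Emit:
{"method": "drive_tool", "body": {
  "rows": [
    [-1,[28,2,30],[0,0,0]],
    [-1,[50,4,70],[0,0,0]],
    [-1,[57,4.5,95],[0,0,0]],
    [-1,[57,4.5,100],[0,0,0]],
    [-1,[57,4.5,100],[0,0,0]],
    [-1,[57,4.5,100],[0,0,0]]
  ]
}}

```text
clock: 1.95
tcp_pos: [0.5982, -0.2638, 0.1022]
eef_rot: [180.0, -0.1, -19.2]
ft_force: [0.0, 0.7, -0.2]
width: 0.0854
```

```bash
python3 - <<'E'
from h import *
st(); m,im=snap('wrist','w2'); s=st()
for z,R in ((.059,.0165),):
    t=np.linspace(0,2*np.pi,60); c=(.5975,-.2637); P=np.c_[c[0]+R*np.cos(t),c[1]+R*np.sin(t),z+0*t]
    cv2.polylines(im,[proj(m,P).round().astype(int)],True,(0,0,255),1)
cv2.imwrite('pics/w2c.png',im)
E
```

```text
t 1.95 tcp [ 0.5982 -0.2638  0.1022] rpy [ 1.7998e+02 -1.4000e-01 -1.9170e+01] F [ 0.   0.7 -0.2] T [-0.01  0.07  0.01] w 0.0854 j7 -7.7
t 2.0 tcp [ 0.5982 -0.2638  0.1021] rpy [ 1.7997e+02 -1.3000e-01 -1.9180e+01] F [-0.2 -0.7 -0.1] T [-0.03  0.03  0.01] w 0.0852 j7 -7.7
```

View pics/w2c.png

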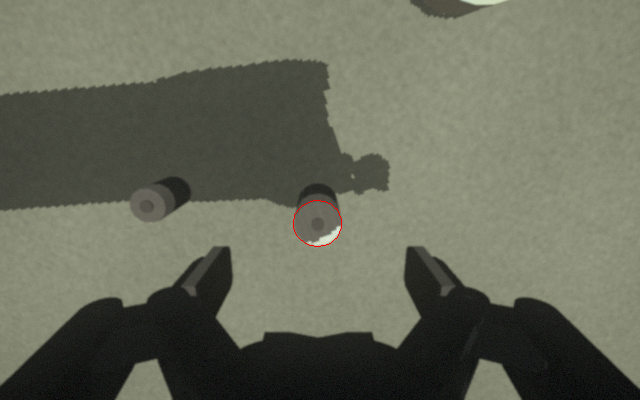

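The predicted circle matches the large cell at (317,222). Next is to descend and grip.

Emit:
{"method": "drive_tool", "body": {
  "rows": [
    [-1,[0,0,35],[0,0,0]],
    [-1,[0,0,65],[0,0,0]],
    [-1,[0,0,76],[0,0,0]],
    [-1,[0,0,76],[0,0,0]],
    [0,[0,0,76],[0,0,0]],
    [1,[0,0,76],[0,0,0]],
    [1,[0,0,76],[0,0,0]],
    [1,[0,0,76],[0,0,0]],
    [1,[0,0,76],[0,0,0]]
  ],
  "force": 35
}}

```text
clock: 3.12
tcp_pos: [0.5981, -0.2637, 0.0251]
eef_rot: [180.0, -0.1, -19.2]
ft_force: [-1.6, 0.6, 5.6]
width: 0.0321
```

```bash
python3 - <<'E'
from h import *
m,im=snap('wrist','w3'); s=st()
E
```

```text
t 3.17 tcp [ 0.5981 -0.2637  0.0251] rpy [ 1.7999e+02 -6.0000e-02 -1.9180e+01] F [-1.4  0.   6. ] T [0.11 0.41 0.01] w 0.0323 j7 -9.1
```

View pics/w3.png

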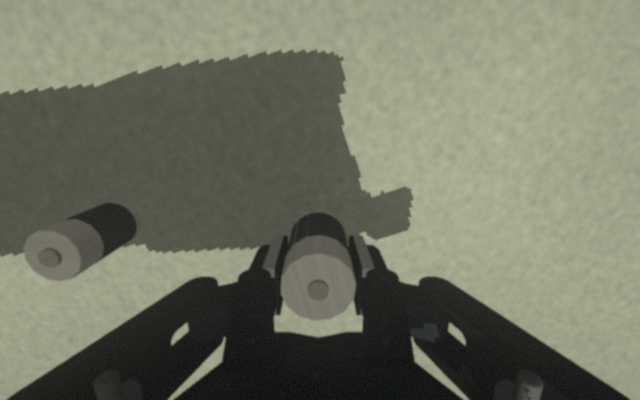

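Width reads 32 mm and the cell is centred between the pads (nub at (318,290)). I'll lift it and carry it towards the tester, stopping short so the wide bore is in view.

Emit:
{"method": "drive_tool", "body": {
  "rows": [
    [1,[0,0,-30],[0,0,0]],
    [1,[0,-10,-80],[0,0,0]],
    [1,[-15,-40,-120],[0,0,0]],
    [1,[-38,-95,-126],[0,0,0]],
    [1,[-62,-155,-126],[0,0,0]],
    [1,[-86,-215,-126],[0,0,0]],
    [1,[-110,-275,-126],[0,0,0]],
    [1,[-134,-335,-126],[0,0,0]],
    [1,[-156,-390,-126],[0,0,0]],
    [1,[-170,-425,-126],[0,0,0]]
  ]
}}

```text
clock: 4.42
tcp_pos: [0.5757, 0.1971, 0.1503]
eef_rot: [-180.0, 0.0, -19.0]
ft_force: [1.2, -0.2, -1.8]
width: 0.0321
```

Emit:
{"method": "drive_tool", "body": {
  "rows": [
    [1,[-5,-11.5,0],[0,0,0]],
    [1,[-5,-11.5,0],[0,0,0]],
    [1,[-5,-11.5,0],[0,0,0]],
    [1,[-5,-11.5,0],[0,0,0]]
  ]
}}

```text
clock: 4.92
tcp_pos: [0.5763, 0.2044, 0.1503]
eef_rot: [180.0, -0.0, -19.3]
ft_force: [-0.4, -0.2, -0.6]
width: 0.0323
```

```bash
python3 - <<'E'
from h import *
st();m,im=snap('wrist','w4'); s=st()
E
```

```text
t 4.92 tcp [0.5763 0.2044 0.1503] rpy [ 1.7996e+02 -2.0000e-02 -1.9310e+01] F [-0.4 -0.2 -0.6] T [-0.01  0.    0.03] w 0.0323 j7 -53.4
t 4.97 tcp [0.5762 0.2047 0.1503] rpy [ 1.7997e+02 -2.0000e-02 -1.9290e+01] F [-0.5 -0.4 -0.7] T [0.06 0.02 0.01] w 0.0321 j7 -53.4
```

View pics/w4.png

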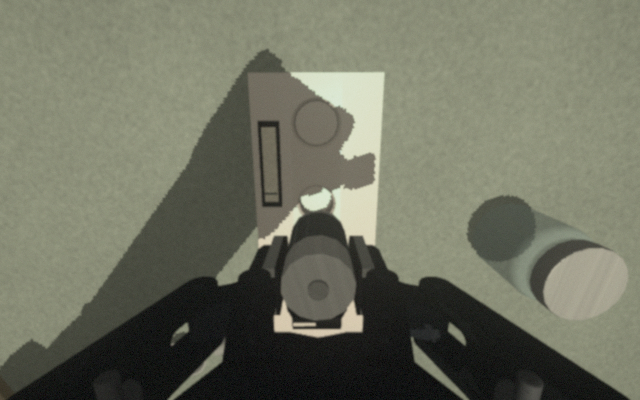

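The wide bore is at about (316,121), and the block's far corners are at (248,72) and (385,72). I'll fit the tester pose in this view.

```bash
python3 - <<'E'
from h import *
m=loadm('w4'); im=cv2.imread('pics/w4.png')
for nm,uv in (('bore',(316.5,121)),('c-',(248.3,72)),('c+',(385,72)),('narrow?',(317,199))): print(nm,atz(m,uv,.04).round(4))
a=atz(m,(248.3,72),.04);b=atz(m,(385,72),.04); d=b-a; print('width',np.linalg.norm(d),'yaw',np.degrees(np.arctan2(d[1],d[0])))
x0,y0=225,50; big=cv2.resize(im[y0:y0+190,x0:x0+190],None,fx=3.1,fy=3.1,interpolation=cv2.INTER_CUBIC)
# lift brightness
big=np.clip(big.astype(float)*1.3,0,255).astype(np.uint8)
def draw(P,col,cl=True):
    q=(proj(m,P)-[x0,y0]+.5)*3.1-.5; cv2.polylines(big,[q.round().astype(int)],cl,col,1)
yaw=np.radians(-19.2); bl=atz(m,(316.5,121),.04)
def L(P): P=np.atleast_2d(P).astype(float); c,s=np.cos(yaw),np.sin(yaw); return np.c_[bl[0]+c*P[:,0]-s*(P[:,1]-.09),bl[1]+s*P[:,0]+c*(P[:,1]-.09),P[:,2]]
t=np.linspace(0,2*np.pi,60)
for y,R in ((.09,.019),(.09,.021),(.02,.0155),(.02,.0175)): draw(L(np.c_[R*np.cos(t),y+R*np.sin(t),.04+0*t]),(0,0,255))
draw(L([[-.055,-.13,.04],[-.055,.13,.04],[.055,.13,.04],[.055,-.13,.04]]),(0,255,255))
cv2.imwrite('pics/w4c.png',big)
# in-hand cell: nub top and body
for uv in [(317.5,290)]: 
    o,dv=ray(m,uv); 
s=np.array([.5763,.2044,.1503]); # world of top disc at z = tcp+~.034
P=atz(m,(318,290),.1503+.061-.0251); c_,s_=np.cos(np.radians(-19.3)),np.sin(np.radians(-19.3)); e=P-s
print('nub in tool x,y',(c_*e[0]+s_*e[1]).round(4),(s_*e[0]-c_*e[1]).round(4))
E
```

```text
bore [0.5967 0.2672 0.04  ]
c- [0.5576 0.3211 0.04  ]
c+ [0.6612 0.2849 0.04  ]
narrow? [0.5746 0.2028 0.04  ]
width 0.10974816139109832 yaw -19.25453687330434
nub in tool x,y -0.0004 -0.0003
```

View pics/w4c.png

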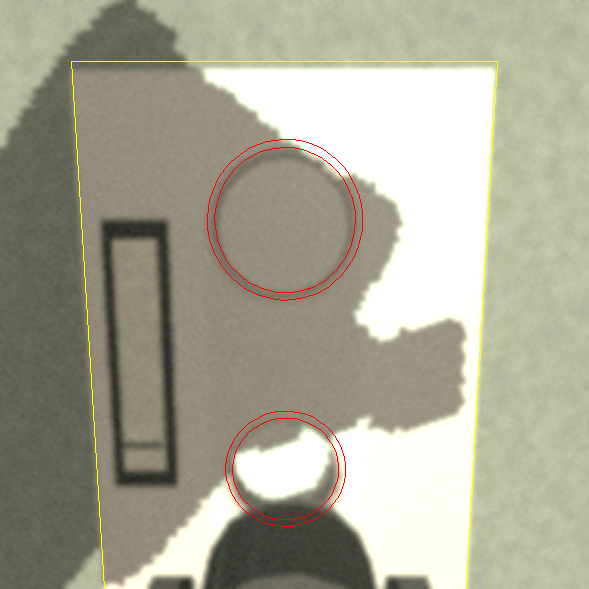

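Emit:
{"method": "drive_tool", "body": {
  "rows": [
    [1,[0,-25,10],[0,0,0]],
    [1,[0,-50,30],[0,0,0]],
    [1,[0,-64,50],[0,0,0]],
    [1,[0,-64,60],[0,0,0]],
    [1,[0,-64,60],[0,0,0]],
    [1,[0,-64,60],[0,0,0]],
    [1,[0,-64,60],[0,0,0]]
  ]
}}

```text
clock: 5.85
tcp_pos: [0.5973, 0.2663, 0.0913]
eef_rot: [-180.0, -0.1, -19.2]
ft_force: [-1.3, 1.3, -1.6]
width: 0.0321
```

```bash
python3 - <<'E'
from h import *
st();m,im=snap('wrist','w5'); m2,i2=snap('scene','s5'); m3,i3=snap('side','d5'); s=st()
c=lambda i,u,v,w,h:cv2.resize(i[v:v+h,u:u+w],(390,390),interpolation=cv2.INTER_CUBIC)
cv2.imwrite('pics/j5.png',np.hstack([c(i2,330,120,100,100),c(i3,210,190,120,120)]))
E
```

```text
t 5.85 tcp [0.5973 0.2663 0.0913] rpy [-1.7996e+02 -7.0000e-02 -1.9210e+01] F [-1.3  1.3 -1.6] T [-0.04  0.02 -0.02] w 0.0321 j7 -59.8
t 6.0 tcp [0.597  0.2665 0.0908] rpy [-1.7998e+02 -4.0000e-02 -1.9190e+01] F [-0.  -0.2 -2.1] T [ 0.05 -0.04 -0.02] w 0.0322 j7 -59.8
```

View pics/w5.png

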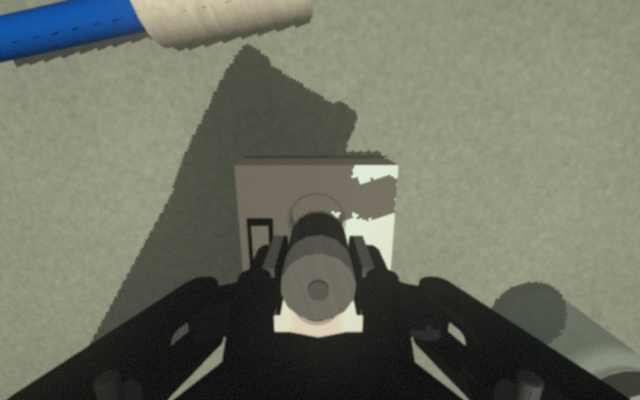

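View pics/j5.png

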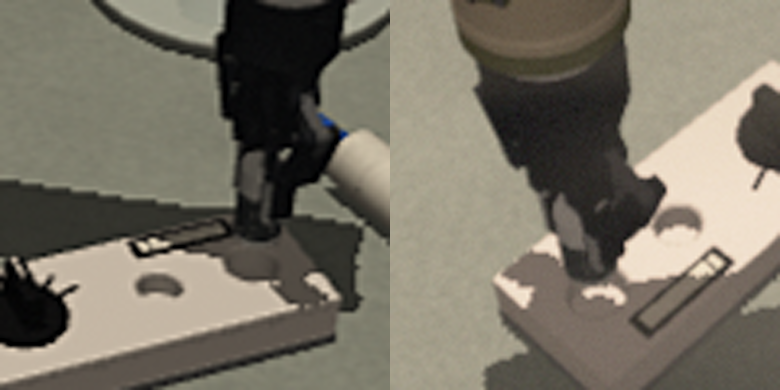

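```bash
python3 - <<'E'
from h import *
m=loadm('w5'); tcp=np.array([.5972,.2664]); y=np.array([.3289,.9444]);x=np.array([.9444,-.3289])
for uv in ((317,164.5),(235.5,164.5),(398.5,164.5),(317,193)):
    d=atz(m,uv,.04)[:2]-tcp; print(uv,'dx',(d@x).round(4),'dy',(d@y).round(4))
E
```

```text
(317, 164.5) dx -0.0007 dy 0.0388
(235.5, 164.5) dx -0.0553 dy 0.0388
(398.5, 164.5) dx 0.0539 dy 0.0388
(317, 193) dx -0.0007 dy 0.0191
```

Emit:
{"method": "drive_tool", "body": {
  "rows": [
    [1,[-0.5,0.6,8],[0,0,0]],
    [1,[-0.5,0.6,16],[0,0,0]],
    [1,[-0.5,0.6,22],[0,0,0]],
    [1,[-0.5,0.6,28],[0,0,0]],
    [1,[-0.5,0.6,33],[0,0,0]],
    [1,[-0.5,0.6,36],[0,0,0]],
    [1,[-0.5,0.6,36],[0,0,0]]
  ]
}}

```text
clock: 6.88
tcp_pos: [0.5961, 0.2662, 0.0541]
eef_rot: [180.0, 0.0, -19.2]
ft_force: [-0.2, -0.6, -1.1]
width: 0.0323
```

Emit:
{"method": "drive_tool", "body": {
  "rows": [
    [1,[0,0,4],[0,0,0]],
    [1,[0,0,8],[0,0,0]],
    [1,[0,0,10],[0,0,0]],
    [1,[0,0,10],[0,0,0]],
    [1,[0,0,10],[0,0,0]]
  ]
}}

```text
clock: 7.5
tcp_pos: [0.5961, 0.2663, 0.0451]
eef_rot: [180.0, -0.0, -19.2]
ft_force: [-3.9, -2.0, 7.4]
width: 0.0323
```

Contact came at 7.4 N, exactly at the expected seated height. I'll release and rise.

Emit:
{"method": "drive_tool", "body": {
  "rows": [
    [0,[0,0,10],[0,0,0]],
    [-1,[0,0,10],[0,0,0]],
    [-1,[0,0,10],[0,0,0]],
    [-1,[0,0,10],[0,0,0]],
    [-1,[0,0,5],[0,0,0]],
    [-1,[0,0,-30],[0,0,0]],
    [-1,[0,0,-80],[0,0,0]],
    [-1,[0,20,-120],[0,0,0]],
    [-1,[0,40,-126],[0,0,0]],
    [-1,[0,40,-126],[0,0,0]]
  ]
}}

```text
clock: 8.75
tcp_pos: [0.5833, 0.2266, 0.1705]
eef_rot: [180.0, -0.1, -19.3]
ft_force: [0.6, 0.7, -0.7]
width: 0.0853
```

```bash
python3 - <<'E'
from h import *
st();m,im=snap('wrist','w6'); s=st()
E
```

```text
t 8.75 tcp [0.5833 0.2266 0.1705] rpy [ 1.7995e+02 -6.0000e-02 -1.9300e+01] F [ 0.6  0.7 -0.7] T [ 0.   -0.01  0.03] w 0.0853 j7 -55.0
t 8.8 tcp [0.5829 0.2276 0.1696] rpy [ 1.7995e+02  1.0000e-02 -1.9240e+01] F [ 0.2  0.2 -0.3] T [-0.04  0.06 -0.04] w 0.0852 j7 -55.0
```

View pics/w6.png

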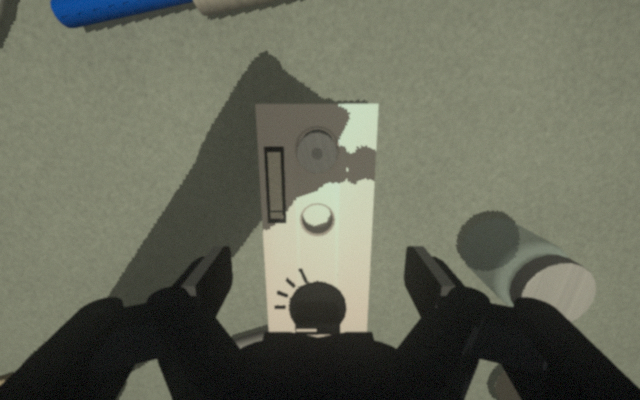

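The large cell is standing in the wide bore at (317,153). The narrow bore is at (317,218), the dial disc at (317,308) and the far corners at (257,103) and (379,103). I'll refit the tester with an overlay.

```bash
cat >> h.py <<'E'
def L(t,P):
    P=np.atleast_2d(P).astype(float); c,s=np.cos(t[2]),np.sin(t[2]); return np.c_[t[0]+c*P[:,0]-s*P[:,1],t[1]+s*P[:,0]+c*P[:,1],P[:,2]]
def overlay(m,im,t,x0,y0,w,h,s,out,extra=()):
    big=cv2.resize(im[y0:y0+h,x0:x0+w],None,fx=s,fy=s,interpolation=cv2.INTER_CUBIC)
    def d(P,col): q=(proj(m,L(t,P))-[x0,y0]+.5)*s-.5; cv2.polylines(big,[q.round().astype(int)],True,col,1)
    a=np.linspace(0,2*np.pi,60)
    for y,R,z,x in ((.09,.019,.04,0),(.02,.0155,.04,0),(-.08,.031,.046,0))+tuple(extra): d(np.c_[x+R*np.cos(a),y+R*np.sin(a),z+0*a],(0,0,255))
    d([[-.055,-.13,.04],[-.055,.13,.04],[.055,.13,.04],[.055,-.13,.04]],(0,200,255)); cv2.imwrite(out,big)
E
python3 - <<'E'
from h import *
from scipy.optimize import least_squares
m=loadm('w6'); im=cv2.imread('pics/w6.png')
obs=[((256.5,103.5),(-.055,.13,.04)),((379,103.5),(.055,.13,.04)),((317,308),(0,-.08,.046)),((317.3,218),(0,.02,.04))]
U=np.array([o[0] for o in obs]);P=np.array([o[1] for o in obs])
q=least_squares(lambda t:(proj(m,L(t,P))-U).ravel(),[.565,.18,-.334]); print(q.x,np.degrees(q.x[2]),q.fun.round(1))
np.save('t.npy',q.x)
print('dial/small/large',L(q.x,[[0,-.08,.04],[0,.02,.04],[0,.09,.04]]).round(4))
overlay(m,im,q.x,230,85,180,170,3.3,'pics/w6c.png',[(.09,.0165,.079,0)])
E
```

```text
[ 0.56652604  0.18086456 -0.33946657] -19.45000198707278 [-0.6 -1.   0.4 -0.5  0.1  1.1  0.1  1.1]
dial/small/large [[0.5399 0.1054 0.04  ]
 [0.5732 0.1997 0.04  ]
 [0.5965 0.2657 0.04  ]]
```

View pics/w6c.png

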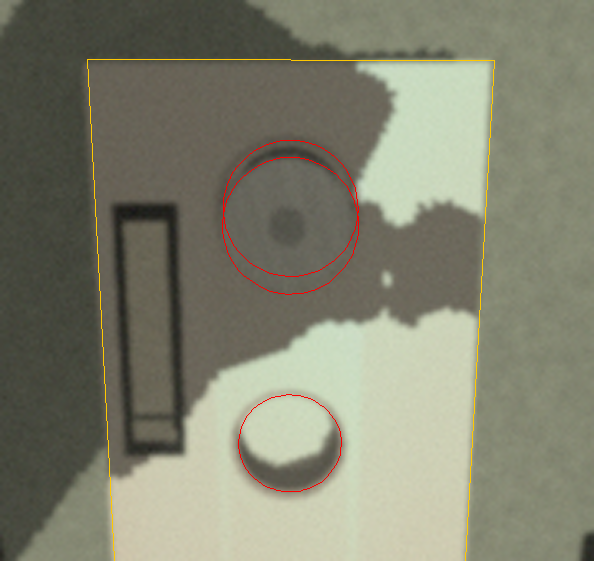

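The cell sits about 2–2.5 mm towards the −y wall, which is inside the bore's clearance. I'll check its height and tilt with the fixed cameras.

```bash
python3 - <<'E'
from h import *
a,i2=snap('scene','s6'); b,i3=snap('side','d6')
c=lambda i,u,v:cv2.resize(i[v:v+70,u:u+70],(390,390),interpolation=cv2.INTER_CUBIC)
cv2.imwrite('pics/j6.png',np.hstack([c(i2,350,150),c(i3,240,230)]))
E
```

```text
(no output)
```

View pics/j6.png

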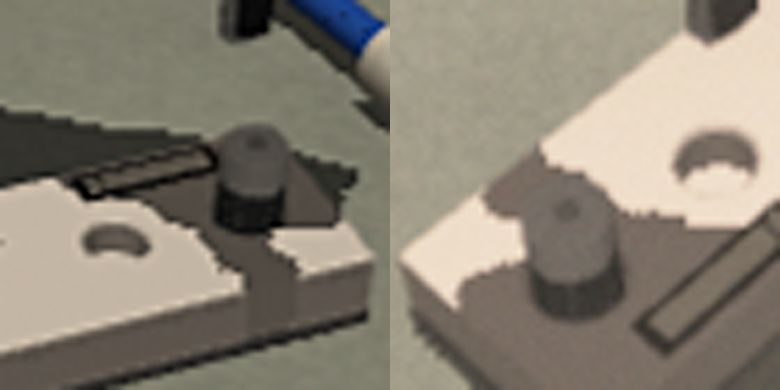

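```bash
python3 - <<'E'
from h import *
a=loadm('s6');b=loadm('d6'); k=390/70
g=lambda U,o:((U[0]+.5)/k-.5+o[0],(U[1]+.5)/k-.5+o[1])
p,q=g((258,143),(350,150)),g((178,208),(240,230))
P=tri([(a,p),(b,q)]); print(P, 'expect', [.5965,.2657,.080])
w=loadm('w6'); n=((287+.5)/3.3-.5+230,(227+.5)/3.3-.5+85); print(n, atz(w,n,.08), tri([(a,p),(b,q),(w,n)]))
E
```

```text
[0.59545926 0.2648912  0.07882548] expect [0.5965, 0.2657, 0.08]
(316.6212121212121, 153.43939393939394) [0.59575565 0.26600768 0.08      ] [0.59547728 0.26528673 0.07875338]
```

The large cell is home: nub height measured 0.079 against 0.080–0.081, upright and centred. Next, the small cell.

Emit:
{"method": "drive_tool", "body": {
  "rows": [
    [-1,[4,30,0],[0,0,0]],
    [-1,[11,88,0],[0,0,0]],
    [-1,[18,148,0],[0,0,0]],
    [-1,[25,208,0],[0,0,0]],
    [-1,[33,268,0],[0,0,0]],
    [-1,[40,328,0],[0,0,0]],
    [-1,[47,388,20],[0,0,0]],
    [-1,[53,435,45],[0,0,0]],
    [-1,[55,452,65],[0,0,0]],
    [-1,[55,452,70],[0,0,0]]
  ]
}}

```text
clock: 10.15
tcp_pos: [0.4854, -0.2167, 0.0982]
eef_rot: [-180.0, 0.2, -19.3]
ft_force: [-0.1, 1.1, -0.3]
width: 0.0858
```

Emit:
{"method": "drive_tool", "body": {
  "rows": [
    [-1,[0,0,0],[0,0,0]],
    [-1,[0,0,0],[0,0,0]]
  ]
}}

```text
clock: 10.4
tcp_pos: [0.4876, -0.2151, 0.1011]
eef_rot: [-180.0, -0.1, -19.0]
ft_force: [-0.8, -0.3, -0.5]
width: 0.0855
```

```bash
python3 - <<'E'
from h import *
st(); m,im=snap('wrist','w7'); s=st()
t=np.linspace(0,2*np.pi,60); c=(.4864,-.2165); R=.013; P=np.c_[c[0]+R*np.cos(t),c[1]+R*np.sin(t),.048+0*t]
cv2.polylines(im,[proj(m,P).round().astype(int)],True,(0,0,255),1)
cv2.imwrite('pics/w7c.png',im)
E
```

```text
t 10.4 tcp [ 0.4876 -0.2151  0.1011] rpy [-1.7999e+02 -7.0000e-02 -1.9030e+01] F [-0.8 -0.3 -0.5] T [-0.01 -0.02  0.03] w 0.0855 j7 -5.6
t 10.45 tcp [ 0.4874 -0.2155  0.1011] rpy [-1.800e+02 -7.000e-02 -1.906e+01] F [-0.  -0.1  0.5] T [0.   0.01 0.01] w 0.0854 j7 -5.6
```

View pics/w7c.png

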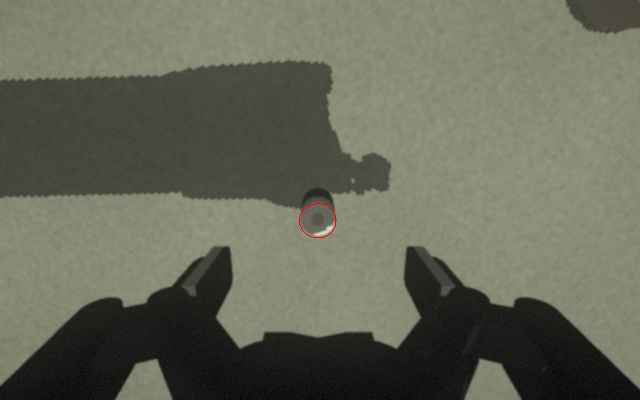

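The circle matches the small cell at (318,220). I'll descend and grip.

Emit:
{"method": "drive_tool", "body": {
  "rows": [
    [-1,[0,1,35],[0,0,0]],
    [-1,[0,1,65],[0,0,0]],
    [-1,[0,1,76],[0,0,0]],
    [-1,[0,1,76],[0,0,0]],
    [0,[0,1,76],[0,0,0]],
    [1,[0,1,76],[0,0,0]],
    [1,[0,1,76],[0,0,0]],
    [1,[0,1,76],[0,0,0]],
    [1,[0,1,76],[0,0,0]],
    [1,[0,1,76],[0,0,0]]
  ],
  "force": 35
}}

```text
clock: 11.7
tcp_pos: [0.4865, -0.2177, 0.0249]
eef_rot: [180.0, -0.0, -19.2]
ft_force: [-0.7, 0.6, 6.1]
width: 0.0247
```

```bash
python3 - <<'E'
from h import *
m,im=snap('wrist','w8'); s=st()
E
```

```text
t 11.75 tcp [ 0.4865 -0.2177  0.0249] rpy [ 1.7998e+02 -4.0000e-02 -1.9170e+01] F [-0.7  0.8  5.9] T [ 0.14  0.33 -0.01] w 0.0248 j7 -7.8
```

View pics/w8.png

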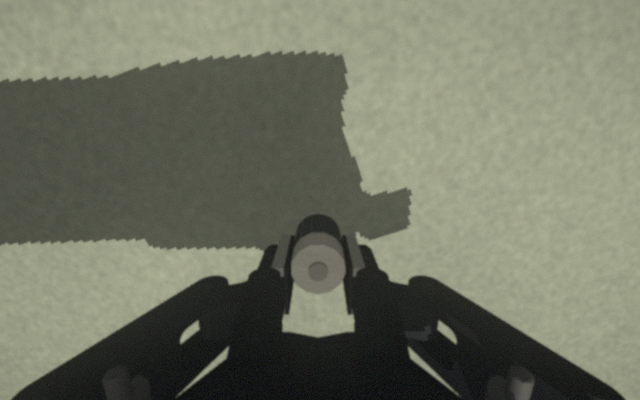

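Width reads 25 mm, centred, with the nub at (318,270). I'll lift and carry it.

Emit:
{"method": "drive_tool", "body": {
  "rows": [
    [1,[0,0,-30],[0,0,0]],
    [1,[0,-5,-80],[0,0,0]],
    [1,[-5,-40,-120],[0,0,0]],
    [1,[-15,-95,-126],[0,0,0]],
    [1,[-24,-155,-126],[0,0,0]],
    [1,[-33,-215,-126],[0,0,0]],
    [1,[-42,-275,-126],[0,0,0]],
    [1,[-49,-330,-126],[0,0,0]],
    [1,[-53,-360,-126],[0,0,0]],
    [1,[-54.5,-368,-126],[0,0,0]]
  ]
}}

```text
clock: 13.0
tcp_pos: [0.5552, 0.1504, 0.15]
eef_rot: [-180.0, 0.0, -19.0]
ft_force: [-0.8, 0.1, -1.1]
width: 0.0249
```

Emit:
{"method": "drive_tool", "body": {
  "rows": [
    [1,[0,0,0],[0,0,0]],
    [1,[0,0,0],[0,0,0]],
    [1,[0,0,0],[0,0,0]]
  ]
}}

```text
clock: 13.38
tcp_pos: [0.5557, 0.1466, 0.1503]
eef_rot: [180.0, -0.0, -19.3]
ft_force: [-0.2, -0.3, -0.6]
width: 0.0248
```

```bash
python3 - <<'E'
from h import *
st();m,im=snap('wrist','w9'); s=st()
t=np.load('t.npy'); t[:2]-=[.0,.0]
overlay(m,im,t,220,60,180,180,3.2,'pics/w9c.png',[(.09,.0165,.079,0)])
y=np.array([.3289,.9444]);x=np.array([.9444,-.3289])
P=atz(m,(318,270),s['tcp_pos'][2]+.049-.0249); e=(P-s['tcp_pos'])[:2]; print('nub rel tcp tester x,y',e@x,e@y)
E
```

```text
t 13.38 tcp [0.5557 0.1466 0.1503] rpy [ 1.7997e+02 -2.0000e-02 -1.9280e+01] F [-0.2 -0.3 -0.6] T [0.02 0.02 0.  ] w 0.0248 j7 -47.8
t 13.43 tcp [0.5558 0.1469 0.1504] rpy [ 1.7998e+02 -2.0000e-02 -1.9260e+01] F [ 0.   0.  -0.9] T [-0.03  0.   -0.04] w 0.0251 j7 -47.8
nub rel tcp tester x,y -0.0002826615277267104 0.00258513516093929
```

View pics/w9.png

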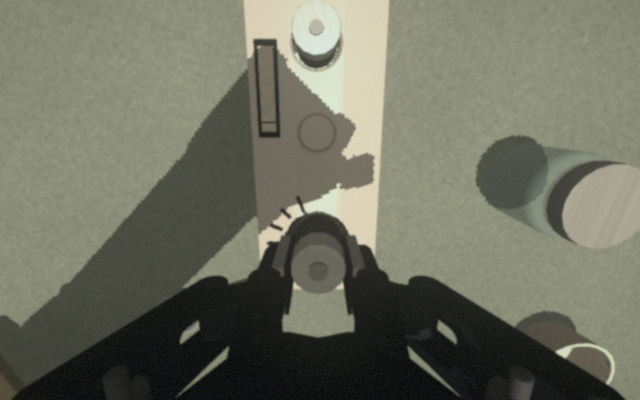

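View pics/w9c.png

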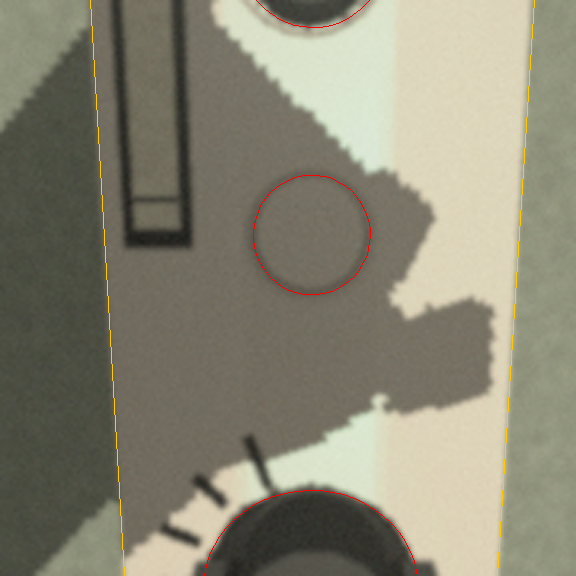

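```bash
python3 - <<'E'
from h import *
m=loadm('w9'); im=cv2.imread('pics/w9.png'); s=monitor.sense(); tcp=np.array([.5557,.1467,.1503])
t=np.r_[tcp[:2],np.radians(-19.27)]
x0,y0,k=260,200,5
big=cv2.resize(np.clip(im[y0:y0+110,x0:x0+120]*1.5,0,255).astype(np.uint8),None,fx=k,fy=k,interpolation=cv2.INTER_CUBIC)
a=np.linspace(0,2*np.pi,60)
for dy,col in ((.0012,(0,255,255)),(.0026,(0,0,255))):
  for R,z in ((.013,.048),(.0045,.05)):
    q=(proj(m,L(t,np.c_[-.0003+R*np.cos(a),dy+R*np.sin(a),tcp[2]-.0249+z+0*a]))-[x0,y0]+.5)*k-.5; cv2.polylines(big,[q.round().astype(int)],True,col,1)
cv2.imwrite('pics/w9d.png',big)
E
```

```text
(no output)
```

View pics/w9d.png

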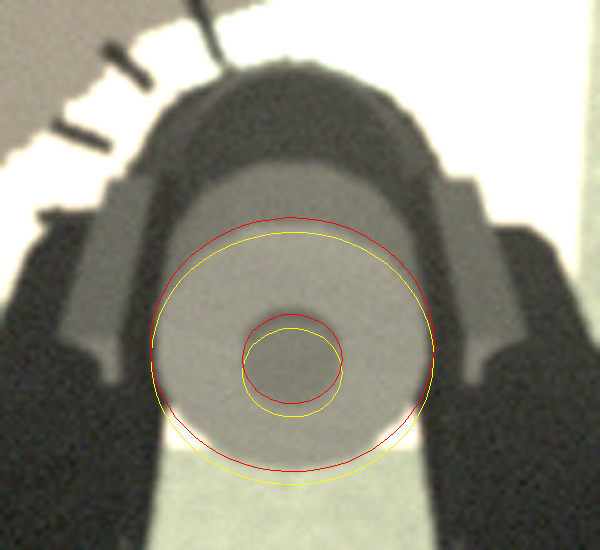

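Emit:
{"method": "drive_tool", "body": {
  "rows": [
    [1,[0,-22,10],[0,0,0]],
    [1,[0,-44,30],[0,0,0]],
    [1,[0,-53.5,50],[0,0,0]],
    [1,[0,-53.5,60],[0,0,0]],
    [1,[0,-53.5,60],[0,0,0]],
    [1,[0,-53.5,60],[0,0,0]],
    [1,[0,-53.5,60],[0,0,0]]
  ]
}}

```text
clock: 14.3
tcp_pos: [0.5736, 0.1982, 0.0911]
eef_rot: [-180.0, -0.1, -19.2]
ft_force: [-0.1, -0.4, -0.0]
width: 0.0249
```

```bash
python3 - <<'E'
from h import *
s=st();m,im=snap('wrist','w10'); m2,i2=snap('scene','s10'); m3,i3=snap('side','d10');s=st()
t=np.load('t.npy'); overlay(m,im,t,200,60,220,190,3,'pics/w10c.png',[(.09,.0165,.079,0)])
c=lambda i,u,v,w,h:cv2.resize(i[v:v+h,u:u+w],(390,390),interpolation=cv2.INTER_CUBIC)
cv2.imwrite('pics/j10.png',np.hstack([c(i2,330,140,80,80),c(i3,240,190,100,100)]))
E
```

```text
t 14.3 tcp [0.5736 0.1982 0.0911] rpy [-1.7997e+02 -7.0000e-02 -1.9200e+01] F [-0.1 -0.4 -0. ] T [-0.02 -0.03 -0.02] w 0.0249 j7 -54.6
t 14.45 tcp [0.5734 0.1984 0.0907] rpy [-1.7999e+02 -4.0000e-02 -1.9180e+01] F [ 0.3  0.8 -1.2] T [-0.04  0.    0.01] w 0.025 j7 -54.7
```

View pics/w10c.png

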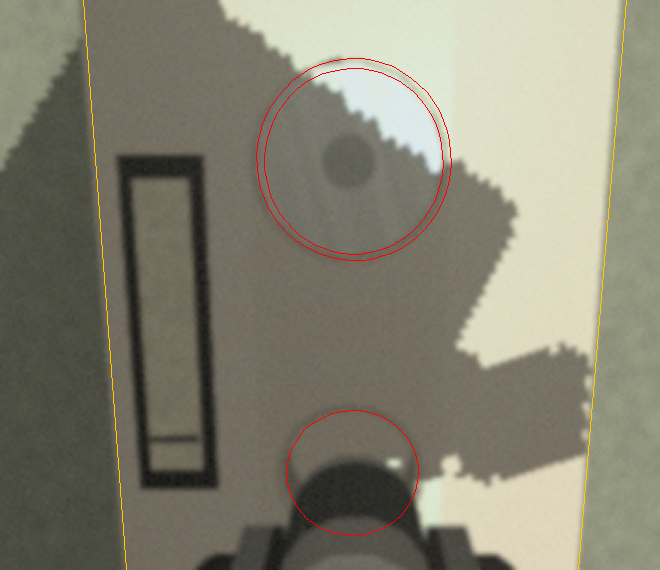

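View pics/j10.png

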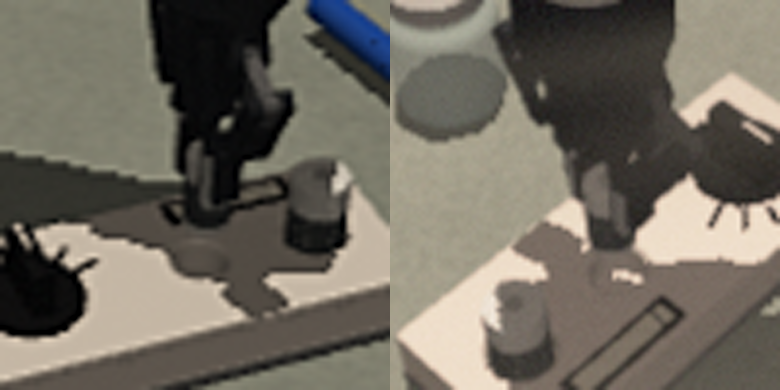

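The overlay still matches the narrow bore to well under 1 mm. I'll lower the cell in.

Emit:
{"method": "drive_tool", "body": {
  "rows": [
    [1,[0,0,8],[0,0,0]],
    [1,[0,0,16],[0,0,0]],
    [1,[0,0,22],[0,0,0]],
    [1,[0,0,28],[0,0,0]],
    [1,[0,0,33],[0,0,0]],
    [1,[0,0,36],[0,0,0]],
    [1,[0,0,36],[0,0,0]]
  ]
}}

```text
clock: 15.32
tcp_pos: [0.5731, 0.1985, 0.0541]
eef_rot: [180.0, 0.0, -19.2]
ft_force: [0.6, 0.1, -1.0]
width: 0.0248
```

Emit:
{"method": "drive_tool", "body": {
  "rows": [
    [1,[0,0,4],[0,0,0]],
    [1,[0,0,8],[0,0,0]],
    [1,[0,0,10],[0,0,0]],
    [1,[0,0,10],[0,0,0]],
    [1,[0,0,10],[0,0,0]]
  ]
}}

```text
clock: 15.95
tcp_pos: [0.5732, 0.1986, 0.045]
eef_rot: [180.0, -0.0, -19.2]
ft_force: [-3.0, -1.7, 7.6]
width: 0.0247
```

Emit:
{"method": "drive_tool", "body": {
  "rows": [
    [0,[0,0,0],[0,0,0]],
    [-1,[0,0,0],[0,0,0]],
    [-1,[0,0,0],[0,0,0]],
    [-1,[0,0,0],[0,0,0]],
    [-1,[0,0,-10],[0,0,0]],
    [-1,[0,0,-45],[0,0,0]],
    [-1,[0,0,-90],[0,0,0]],
    [-1,[0,10,-116],[0,0,-10]],
    [-1,[0,40,-116],[0,0,-20]],
    [-1,[0,80,-116],[0,0,-30]]
  ]
}}

```text
clock: 17.2
tcp_pos: [0.5468, 0.1231, 0.1614]
eef_rot: [-180.0, -0.1, 11.3]
ft_force: [0.9, -0.8, -0.5]
width: 0.0855
```

```bash
python3 - <<'E'
from h import *
s=st();m,im=snap('wrist','w11'); m2,i2=snap('scene','s11'); m3,i3=snap('side','d11');s=st()
c=lambda i,u,v,w,h:cv2.resize(i[v:v+h,u:u+w],(390,390),interpolation=cv2.INTER_CUBIC)
cv2.imwrite('pics/j11.png',np.hstack([c(i2,330,140,80,80),c(i3,240,210,80,80)]))
E
```

```text
t 17.2 tcp [0.5468 0.1231 0.1614] rpy [-1.7999e+02 -9.0000e-02  1.1260e+01] F [ 0.9 -0.8 -0.5] T [-0.05 -0.05  0.01] w 0.0855 j7 -15.8
t 17.35 tcp [0.547  0.1206 0.161 ] rpy [ 1.7992e+02 -4.0000e-02  1.0660e+01] F [0.1 1.4 0.4] T [ 0.08 -0.02 -0.02] w 0.0855 j7 -16.1
```

View pics/j11.png

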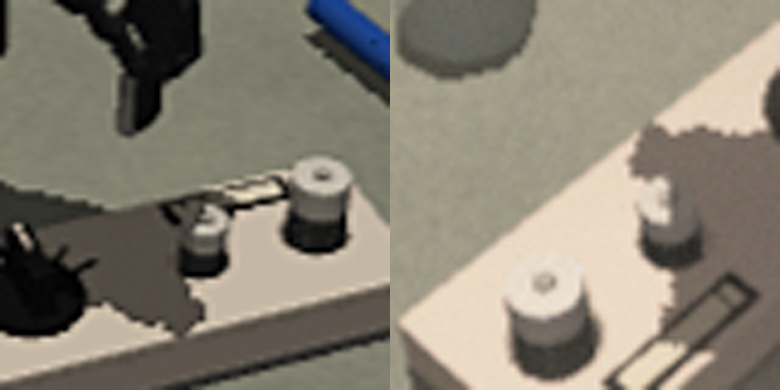

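View pics/w11.png

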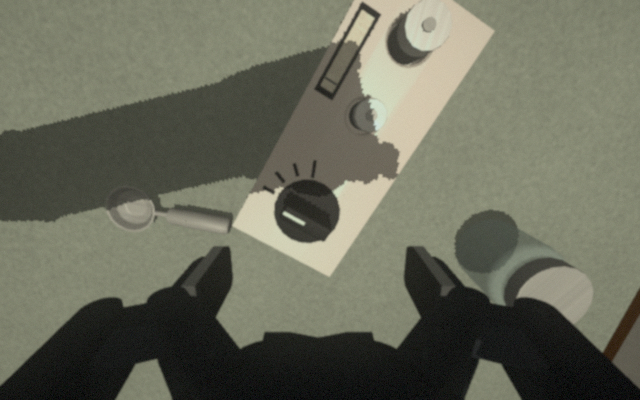

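Both cells stand upright in their bores. The dial is at about (307,211) with its white line towards the rest mark. I'll check the small cell's height and overlay the dial.

```bash
python3 - <<'E'
from h import *
a=loadm('s11');b=loadm('d11'); k=390/80
g=lambda U,o:((U[0]+.5)/k-.5+o[0],(U[1]+.5)/k-.5+o[1])
for nm,p,q in (('small',(207,214),(273,198)),('large',(322,175),(154,282))):
    print(nm,tri([(a,g(p,(330,140))),(b,g(q,(240,210)))]).round(4))
m=loadm('w11'); im=cv2.imread('pics/w11.png'); t=np.load('t.npy'); t[2]=np.radians(-19.25)
x0,y0,w,h,s=220,130,190,160,4
overlay(m,im,t,x0,y0,w,h,s,'pics/w11c.png')
big=cv2.imread('pics/w11c.png')
B=np.array([[-.022,-.087,.076],[.022,-.087,.076],[.022,-.073,.076],[-.022,-.073,.076]])
q=(proj(m,L(t,B))-[x0,y0]+.5)*s-.5; cv2.polylines(big,[q.round().astype(int)],True,(0,255,0),1); cv2.imwrite('pics/w11c.png',big)
E
```

```text
small [0.5734 0.2016 0.0691]
large [0.5954 0.2652 0.0777]
```

View pics/w11c.png

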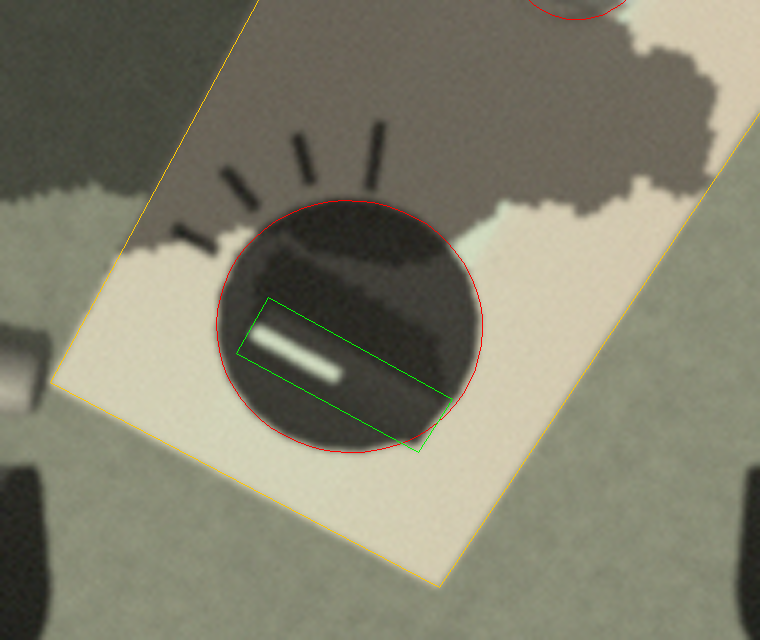

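The dial overlay fits to the pixel, and the small cell's nub is at 0.069 against 0.070. I'll rotate over the dial.

Emit:
{"method": "drive_tool", "body": {
  "rows": [
    [-1,[-2,4,0],[0,0,-10]],
    [-1,[-5,8,0],[0,0,-20]],
    [-1,[-8,12,10],[0,0,-30]],
    [-1,[-9.7,16,20],[0,0,-40]],
    [-1,[-9.7,16,30],[0,0,-50]],
    [-1,[-9.7,16,40],[0,0,-59.9]],
    [-1,[-9.7,16,40],[0,0,-59.9]],
    [-1,[-9.7,16,40],[0,0,-59.9]],
    [-1,[-9.7,16,40],[0,0,-59.9]]
  ]
}}

```text
clock: 18.48
tcp_pos: [0.5407, 0.1058, 0.1209]
eef_rot: [179.9, -0.0, 70.6]
ft_force: [-0.1, -0.0, -0.5]
width: 0.085
```

```bash
python3 - <<'E'
from h import *
s=st();m,im=snap('wrist','w12');s=st()
t=np.load('t.npy'); t[2]=np.radians(-19.25)
B=np.array([[-.022,-.087,.076],[.022,-.087,.076],[.022,-.073,.076],[-.022,-.073,.076]])
cv2.polylines(im,[proj(m,L(t,B)).round().astype(int)],True,(0,255,0),1); cv2.imwrite('pics/w12c.png',im)
E
```

```text
t 18.48 tcp [0.5407 0.1058 0.1209] rpy [ 1.7995e+02 -2.0000e-02  7.0600e+01] F [-0.1 -0.  -0.5] T [0.   0.05 0.05] w 0.085 j7 40.9
t 18.52 tcp [0.5406 0.1057 0.1208] rpy [ 1.7996e+02 -1.0000e-02  7.0630e+01] F [0.2 0.1 0.5] T [-0.07 -0.03  0.01] w 0.0854 j7 41.0
```

View pics/w12c.png

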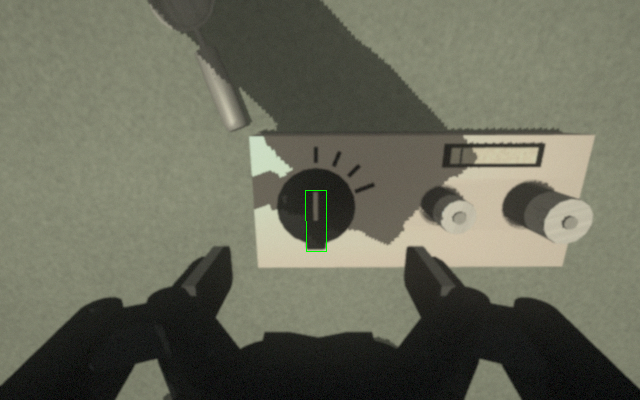

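The bar is centred under the jaws at (316,220). I'll descend and pinch it.

Emit:
{"method": "drive_tool", "body": {
  "rows": [
    [-1,[0,0,25],[0,0,0]],
    [-0.5,[0,0,50],[0,0,0]],
    [-0.2,[0,0,66],[0,0,0]],
    [0,[0,0,71],[0,0,0]],
    [0.4,[0,0,71],[0,0,0]],
    [1,[0,0,71],[0,0,0]],
    [1,[0,0,71],[0,0,0]],
    [1,[0,0,71],[0,0,0]],
    [1,[0,0,71],[0,0,0]]
  ],
  "force": 50
}}

```text
clock: 19.65
tcp_pos: [0.5405, 0.1043, 0.0503]
eef_rot: [180.0, 0.1, 70.7]
ft_force: [-4.8, -4.8, 7.1]
width: 0.0132
```

```bash
python3 - <<'E'
from h import *
s=st();m,im=snap('wrist','w13');s=st()
E
```

```text
t 19.65 tcp [0.5405 0.1043 0.0503] rpy [1.7996e+02 1.1000e-01 7.0680e+01] F [-4.8 -4.8  7.1] T [-0.82  0.9   0.04] w 0.0132 j7 37.6
t 19.7 tcp [0.5404 0.1043 0.0503] rpy [1.7996e+02 1.1000e-01 7.0680e+01] F [-4.6 -5.   5.3] T [-0.87  0.95  0.04] w 0.0128 j7 37.6
```

View pics/w13.png

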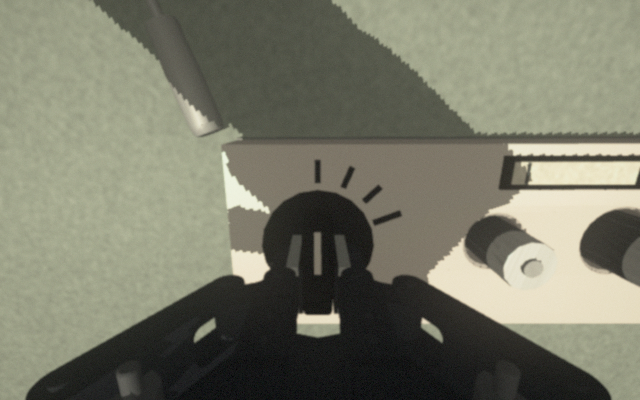

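The bar is gripped (width 13 mm, bar between the pads at (318,265)). I'll turn clockwise, which is + about tool z.

Emit:
{"method": "drive_tool", "body": {
  "rows": [
    [1,[-1,0,0],[0,0,5]],
    [1,[-1,0,0],[0,0,13]],
    [1,[-1,0,0],[0,0,21]],
    [1,[-1,0,0],[0,0,29]],
    [1,[-1,0,0],[0,0,37]],
    [1,[-1,0,0],[0,0,45]],
    [1,[-1,0,0],[0,0,53]],
    [1,[-1,0,0],[0,0,60]],
    [1,[-1,0,0],[0,0,65]],
    [1,[-1,0,0],[0,0,68.5]]
  ]
}}

```text
clock: 20.95
tcp_pos: [0.5401, 0.1039, 0.0503]
eef_rot: [179.9, -0.0, 2.1]
ft_force: [-3.9, -3.5, 4.7]
width: 0.013
```

Emit:
{"method": "drive_tool", "body": {
  "rows": [
    [1,[0,0,0],[0,0,0]],
    [1,[0,0,0],[0,0,0]],
    [1,[0,0,0],[0,0,0]],
    [1,[0,0,0],[0,0,0]]
  ]
}}

```text
clock: 21.45
tcp_pos: [0.5401, 0.1039, 0.0503]
eef_rot: [179.9, -0.0, 2.2]
ft_force: [-5.4, -3.8, 6.0]
width: 0.0129
```

```bash
python3 - <<'E'
from h import *
s=st();m,im=snap('wrist','w14');m3,i3=snap('side','d14');m2,i2=snap('scene','s14');s=st()
c=lambda i,u,v,w,h:cv2.resize(i[v:v+h,u:u+w],(390,390),interpolation=cv2.INTER_CUBIC)
cv2.imwrite('pics/j14.png',np.hstack([c(i2,310,140,110,110),c(i3,240,190,130,130)]))
E
```

```text
t 21.45 tcp [0.5401 0.1039 0.0503] rpy [ 1.7993e+02 -1.0000e-02  2.2300e+00] F [-5.4 -3.8  6. ] T [-0.72  0.87  0.14] w 0.0129 j7 -25.4
t 21.6 tcp [0.5401 0.1039 0.0503] rpy [ 1.7993e+02 -1.0000e-02  2.2300e+00] F [-3.7 -3.   6.8] T [-0.75  0.84  0.14] w 0.013 j7 -25.4
```

View pics/w14.png

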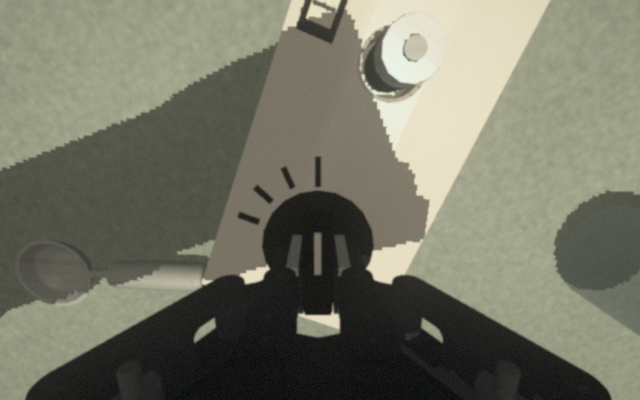

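View pics/j14.png

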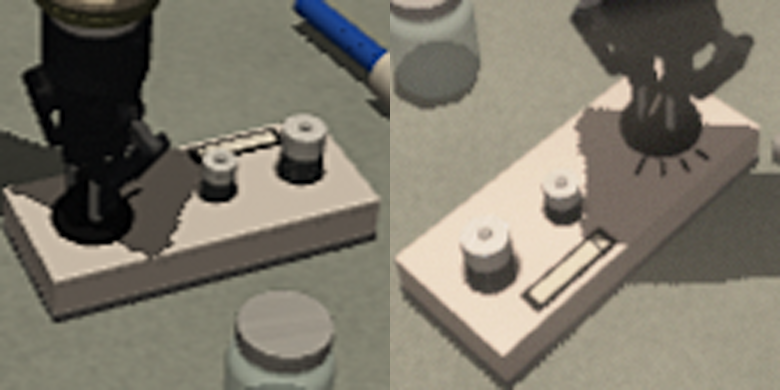

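The bar's white line at (318,255) points straight at the longest, third mark at (318,170). The measured turn is 70.68° − 2.23° = 68.45°, or 1.195 rad, and it holds steady. Both cells are still seated, so I'll compare the bystander objects and hand in.

```bash
python3 - <<'E'
from h import *
a=cv2.imread('pics/scene0.png');b=cv2.imread('pics/s14.png')
for n,(u,v,w,h) in dict(jar=(368,218,42,55),ramekin=(295,278,45,45),lint=(390,135,60,52),spoon=(272,174,36,32)).items():
    print(n,cv2.absdiff(a,b)[v:v+h,u:u+w].mean().round(1))
cv2.imwrite('pics/last.png',np.vstack([a[130:330,260:460],b[130:330,260:460]]).repeat(2,0).repeat(2,1)[:600] if 0 else cv2.resize(np.hstack([a[130:330,260:460],b[130:330,260:460]]),None,fx=2,fy=2))
E
```

```text
jar 4.4
ramekin 5.0
lint 7.0
spoon 39.1
```

View pics/last.png

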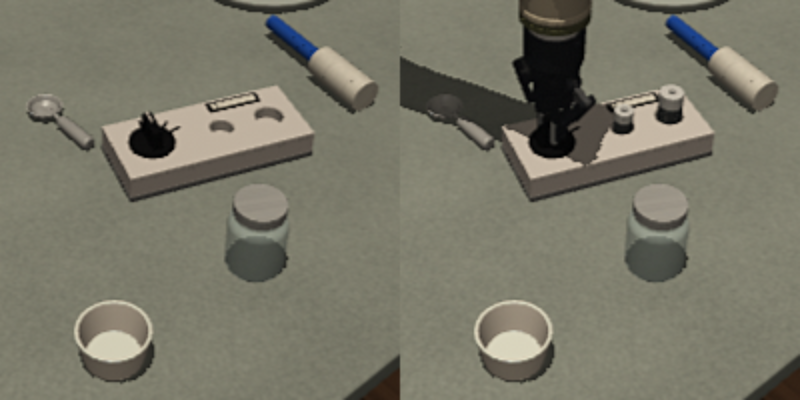

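The jar, ramekin, lint roller and spoon are all in their original places. The spoon patch differs only because the arm's shadow falls on it.

```bash
python3 - <<'E'
from h import *
s=st(); print(r.finish_job())
E
```

```text
t 21.6 tcp [0.5401 0.1039 0.0503] rpy [ 1.7993e+02 -1.0000e-02  2.2300e+00] F [-3.7 -3.   6.8] T [-0.75  0.84  0.14] w 0.013 j7 -25.4
the job is handed in; nothing more can be done
None
```

I stood the large cell in the wide bore and the small cell in the narrow bore, nub up, and let go of both. I then turned the dial clockwise to the third mark and handed the job in at 21.6 s, still gripping it there.

- **Cells:** both stand upright and fully home. Each touched the bore floor at the expected height. Nub tops measured about 78–79 mm (large) and 69 mm (small) against 81 and 70 mm expected; the fixed cameras read a few mm low.
- **Dial:** the tool turned 68.5° (about 1.195 rad against 1.20). The bar's white line points straight at the longest mark, and the turn held steady for 0.65 s before hand-in.
- **Other objects:** the jar, ramekin, lint roller and spoon are where they started. The image comparison flagged the spoon, but only because the arm's shadow fell on it.

**Disagreement:** the two fixed cameras differed by about 4 mm, so I relied on the wrist camera for positions.

**One slip:** when releasing the large cell I commanded a further 10 mm downward by mistake as the fingers opened. I didn't read the force during that moment, so I can't rule out a brief push above the limits. The later pictures showed no effect on the cell or the block.

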